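Open the beam flag and trigger the green button

ROBOT

A 7-joint arm with a two-finger parallel gripper is mounted at the origin on the work surface. World frame = base frame: x ahead of the robot, y to its left, z up, the work surface at z = 0. Lengths are in m, angles in rad, forces in N, time in s.
With the tool pointing down it reaches from about 0.35 to 0.9 m from the base axis. Payload 8.1 kg.
Tool frame: the origin (TCP) lies midway between the tips of the shut fingers; the grasp point (between the pads) lies 19 mm behind it (arm.pinch_z is the distance from the TCP to the grasp point, in m); z points along the fingers, y is the direction in which the jaws open and shut (so a half turn about z gives the same grasp; the last joint's range is limited). The gripper opens to 92 mm and grips with 3 to 60 N. Pads are 19 mm wide; open, the fingers measure 130 mm over their backs; the gripper's body (75 mm by 190 mm) begins 47 mm behind the grasp point.
Start: joints at [-1.209, 0.434, 0.025, 1.573, -0.012, 1.134, -0.075], TCP at [0.28, 0.559, 0.227] pointing down, gripper open.
Joint ranges: [-2.62, 2.62], [-0.44, 2.09], [-1.27, 1.32], [0.08, 2.57], [-1.32, 4.46], [0.12, 2], [-2.74, 2.74]. Speed limits (rad/s): [2.22, 2.22, 3.01, 3.01, 3.14, 3.14, 3.14].

INTERFACE

Orientations are given as a rotation vector (axis times angle).
In Python, from cell import arm, eyes gives the robot as it stands.
- The arm moves only by the tool apply_moves, never from a script. Its argument "targets" is one flat list of numbers, 5 for each row, row after row: the closure, from 0 (fully open) to 1 (shut), then the shift along the tool's x, y, z each as a share of 40 cm, from -1 to 1, then the turn about the tool's z as a share of pi/2 rad, from -1 to 1. A call has 1 to 20 rows; each row shifts and turns the commanded pose from where the row before left it, along the tool's axes as they then stand; what a row does not reach is not made up. A row lasts 1/8 s, in which the tool goes at most 62.5 mm and 10.7 degrees, less where a joint would pass 70% of its speed; a pose out of reach is approached as far as the arm can. A call with a number of a shift or a turn outside -1 to 1 is refused whole. A call with a gripper value outside its range is refused whole. The fingers move at their own pace and stop on an object; "grip_force" is the grip in N (left out, the last holds). Time passes only in rows, so rows that do not move let the fingers close. It gives the time, the measured TCP pose, the force and the opening at its end, in the units of the state.
- arm.observe(): the state, without advancing time (a new reading comes with each control period).
- eyes.get_image(name): name is "scene" or "top" or "wrist"; returns the picture (480x640x3 uint8, red, green, blue); there is no depth.
- eyes.camera_params(name): a dict with "camera_matrix" (3x3 intrinsics, pixels), "distortion" ([k1, k2, p1, p2, k3] as OpenCV has them; the pictures are not rectified), "xyz" and "attitude" of the camera in the world; the wrist camera has in their place "hand_eye" (4x4, takes a point from camera to tool coordinates, whose origin is the TCP and whose axes are the flange's). Camera axes: x right, y down, z forward; pixel columns grow to the right and rows downward; lengths in m; the calibration is good to about 2 mm. A picture is of the moment at which its call begins: read the wrist's pose just before it. camera_params takes no time and is no camera call.
- arm.sign_off(): hands the job in, once; it reports no verdict.
The state is a dict: "clock": time; "joints": joint angles; "dq": joint speeds; "joint_efforts": joint torques, N m; "position": TCP position; "ee_rot": TCP orientation; "force": force on the tool from outside, world axes, zero at the start; "ft_torque": the same for the moment, N m; "width": opening from 0.0 (shut) to 1.0 (fully open).
Only numpy, scipy, OpenCV 4.12 (cv2) and the standard library are available. Lean on these libraries where they do the work, as an engineer would, in place of code of your own. Each camera call takes 0.05 s, during which the arm holds its last target.

TASK

Start a measurement on the laser bench: with the fingertips, push the orange-tipped beam flag fully over to its open stop, on the side away from its present lean, and leave it there. Then gently press the green button well down for about half a second and let it spring back up, and withdraw. Only touch and push, grasping and lifting nothing; keep the green unit in its place and leave the yellow and blue units, the vial and the lens untouched.

Things in the scene. Friction and masses are not known exactly. Their poses are not given: they have to be found in the camera images.
- laser_line: Fixed rail unit, 90 mm (its x) by 380 mm (its y), with a cream laser head on its +y side (from 55 mm to 255 mm from the origin) and a black coupling box on its -y side (55 to 110 mm), both with tops 78 mm above the table. The flip flag stands in the 110 mm gap between them. Origin: on the table directly below the flag's pivot; its z is up; the flag is pushed over towards its own +x.
- flag_ball (a point): Centre of the orange ball (22 mm across) at the tip of the beam flag: a steel stem 8 mm thick, 100 mm from pivot to ball centre, carrying a black beam-stop disc (38 mm across, 30 mm up the stem). The pivot is 25 mm above the table on the origin of laser_line, its axis along laser_line's y.
- flag (a joint): Flag angle, rad. 0: leaning 0.35 rad from upright towards laser_line's -x, disc in the beam (closed). Grows as the flag is pushed towards laser_line's +x; 1.10 is the hard stop (leaning 0.75 rad towards +x, fully open; ball centre then 68 mm to the +x side of the pivot and 98 mm above the table). Stiff hinge: it stays where it is left; under 1.5 N at the ball moves it.
- green_unit: Loose wireless push-button unit with a green cap: grey box 56 x 56 mm, 40 mm tall, about 0.45 kg, standing on the black mat (top 3 mm above the table); round cap 36 mm across standing 16 mm above the box. Origin: centre of the box's underside; z up.
- green_cap (a point): Centre of the top face of the green cap (59 mm above the table when up); moves down with the cap.
- green_button (a joint): Travel of the green cap, m: 0 up, 0.010 fully down. Spring: about 1 N to start, 5 N fully down; springs back up when released.
- yellow_unit: Loose wireless push-button unit with a yellow cap: grey box 56 x 56 mm, 40 mm tall, about 0.45 kg, standing on the black mat (top 3 mm above the table); round cap 36 mm across standing 16 mm above the box. Origin: centre of the box's underside; z up. To be left alone.
- yellow_button (a joint): Travel of the yellow cap, m: 0 up, 0.010 fully down.
- blue_unit: Loose wireless push-button unit with a blue cap: grey box 56 x 56 mm, 40 mm tall, about 0.45 kg, standing on the black mat (top 3 mm above the table); round cap 36 mm across standing 16 mm above the box. Origin: centre of the box's underside; z up. To be left alone.
- blue_button (a joint): Travel of the blue cap, m: 0 up, 0.010 fully down.
- vial: Loose amber sample vial with a white cap, 28 mm across, 55 mm tall, upright. Origin: centre of its underside. To be left alone.
- lens_mount: Loose lens in a black ring on a short post and a dark round foot 48 mm across; 85 mm tall, 0.18 kg. Origin: centre of its underside. To be left alone.
There are look-alikes about, which are no part of the job. What is shaped like the green_unit but pink or red is not meant.

How it is judged:
On the way, in this order (a step that is already met when the one before it is completed fails the run):
1. the flag is pushed over to its open stop (value of joint flag above 0.95 rad), for 0.2 s.
2. the green button is pressed at least 6 mm down for 0.2 s (value of joint green_button above 0.006 m), for 0.2 s.
At the end, for the whole second after the job is handed in: The flag stands within 0.15 rad of its open stop, all three buttons are back up (within 2 mm), the green unit is upright, at rest and within 20 mm of its start, and the yellow and blue units, the vial and the lens are within 10 mm of where they stood (value of joint flag above 0.95 rad and value of joint each of green_button, yellow_button, blue_button below 0.002 m and distance of green_unit from where it was at the start of the episode below 0.02 m and angle between green_unit's own z axis and vertical below 0.1 rad and linear speed of green_unit below 0.02 m/s and distance of each of yellow_unit, blue_unit, vial, lens_mount from where it was at the start of the episode below 0.01 m); the robot touches nothing.
It fails at once if the green button is pressed before the flag is fully open (value of joint green_button above 0.005 m and value of joint flag below 0.95 rad).
It fails at once if the flag, laser line or green unit is struck or pushed with more than 25 N (contact force between laser_line and anything else above 25 N or contact force between green_unit and the fingers above 25 N or contact force between green_unit and the arm above 25 N).
It fails at once if the green unit is lifted, tipped, or shoved more than 20 mm (height (world z) of green_unit above 0.01 m or distance of green_unit from where it was at the start of the episode above 0.02 m or angle between green_unit's own z axis and vertical above 0.2 rad).
It fails at once if the yellow or blue unit is touched (over 2 N), pressed or moved (over 10 mm) (value of joint any of yellow_button, blue_button above 0.003 m or distance of any of yellow_unit, blue_unit from where it was at the start of the episode above 0.01 m or contact force between any of yellow_unit, blue_unit and the fingers above 2 N or contact force between any of yellow_unit, blue_unit and the arm above 2 N).
It fails at once if the vial or the lens is touched (over 2 N), moved (over 10 mm) or lifted (distance of any of vial, lens_mount from where it was at the start of the episode above 0.01 m or contact force between any of vial, lens_mount and the fingers above 2 N or contact force between any of vial, lens_mount and the arm above 2 N).
It also fails if it takes over 51 s, if anything falls off the work surface, if the arm or the gripper's body presses on something with over 40 N, if the wrist force passes 120 N, or if a joint passes its speed limit or range.

## Working session

There is one attempt and no reset: what is moved stays moved. The work goes in short steps, Python scripts to look and compute and a tool call to move; the robot and the scene stay as the last step left them, time stands still between calls to the robot, and variables do not carry over. Pictures are saved under pics/ and viewed, and the job is handed in when it is done.

Besides the shell and the picture viewer there is one more tool, called after "Emit:" by a JSON object that holds its "op" and its "data". apply_moves: Moves the arm, as the interface text tells. Its arguments: {"type":"object","properties":{"targets":{"type":"array"},"grip_force":{"type":"number"}},"required":["targets"]}

```bash
mkdir -p pics; ls
python3 - <<'E'
from cell import arm, eyes
import cv2
for n in ["scene","top"]:
    im=eyes.get_image(n); cv2.imwrite(f"pics/{n}0.png",im[:,:,::-1])
    p=eyes.camera_params(n); print(n,p)
s=arm.observe(); print(s); print(eyes.camera_params("wrist"))
E
```

```text
pics
scene {'camera_matrix': array([[597.05621615,   0.        , 312.54102889],
       [  0.        , 597.05621615, 244.30538346],
       [  0.        ,   0.        ,   1.        ]]), 'distortion': array([0.01816201, 0.        , 0.        , 0.        , 0.        ]), 'xyz': array([ 1.32981797, -0.63637449,  0.73453469]), 'attitude': array([-1.96311948, -0.99943912,  0.57012167])}
top {'camera_matrix': array([[456.3681561 ,   0.        , 326.55089921],
       [  0.        , 456.3681561 , 241.47234121],
       [  0.        ,   0.        ,   1.        ]]), 'distortion': array([-0.08566001,  0.        ,  0.        ,  0.        ,  0.        ]), 'xyz': array([ 0.46840513, -0.11316479,  0.90542761]), 'attitude': array([-2.18412283,  2.12553754, -0.07842815])}
{'clock': 0.1, 'joints': array([-1.20860181,  0.43514919,  0.0249609 ,  1.57399782, -0.01156302,
        1.13401001, -0.07508619]), 'dq': array([ 4.92507164e-04, -6.25663329e-04, -6.80505382e-06, -1.65141379e-03,
        1.76967951e-03,  6.31928994e-04, -8.41159234e-04]), 'joint_efforts': array([ 2.37095905e-03, -6.69123244e+01,  9.8731
[... 274 characters left out ...]
_torque': array([ 0.00661396, -0.00154609,  0.02532644]), 'width': 1.001433794775777}
{'camera_matrix': array([[374.57266481,   0.        , 316.14657294],
       [  0.        , 374.57266481, 236.36174927],
       [  0.        ,   0.        ,   1.        ]]), 'distortion': array([-0.01697341,  0.        ,  0.        ,  0.        ,  0.        ]), 'hand_eye': array([[-8.35036116e-04, -9.58096331e-01, -2.86444973e-01,
         7.81124957e-02],
       [ 9.99999236e-01, -1.06102345e-03,  6.33724512e-04,
         6.96857021e-04],
       [-9.11093965e-04, -2.86444225e-01,  9.58096486e-01,
        -1.57179616e-01],
       [ 0.00000000e+00,  0.00000000e+00,  0.00000000e+00,
         1.00000000e+00]])}
```

View pics/scene0.png

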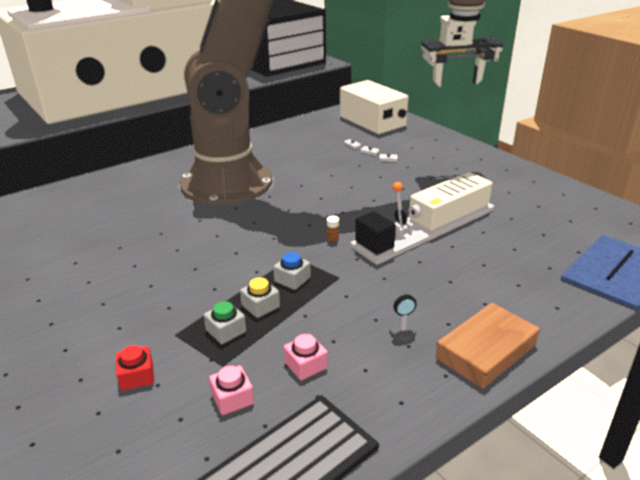

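View pics/top0.png

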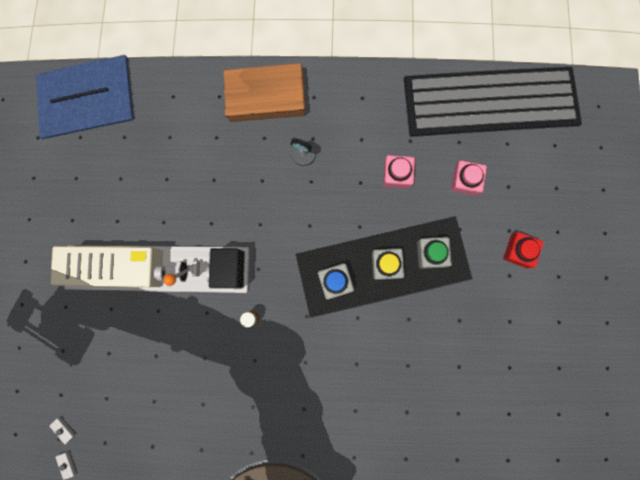

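The scene picture shows the orange ball at (398,187), the green cap at (223,311), yellow (259,286), blue (291,260), red (133,353), pinks (305,345) and (231,378). In the top picture the ball is at (169,280), leaning towards the robot, and the green cap is at (436,252). Look-alikes in the top picture: red (526,249), pinks (400,170) and (471,176), yellow (389,264), blue (336,281). My choice is green at (436,252).

```bash
cat > h.py <<'E'
import numpy as np, cv2
from scipy.spatial.transform import Rotation as R
from cell import arm, eyes
def cam(n,s=None):
    p=eyes.camera_params(n)
    if n=="wrist":
        H=np.array(p["hand_eye"]); Rt=R.from_rotvec(s["ee_rot"]).as_matrix()
        return p["camera_matrix"],p["distortion"],Rt@H[:3,3]+s["position"],Rt@H[:3,:3]
    return p["camera_matrix"],p["distortion"],np.array(p["xyz"]),R.from_rotvec(p["attitude"]).as_matrix()
def ray(c,uv):
    K,D,o,Rm=c
    x=cv2.undistortPoints(np.array([[uv]],float),K,D)[0,0]
    d=Rm@np.array([x[0],x[1],1]); return o,d/np.linalg.norm(d)
def plane(c,uv,z):
    o,d=ray(c,uv); return o+d*(z-o[2])/d[2]
def tri(rs):
    A=0;b=0
    for o,d in rs:
        P=np.eye(3)-np.outer(d,d); A=A+P; b=b+P@o
    x=np.linalg.solve(A,b); return x,[np.linalg.norm((np.eye(3)-np.outer(d,d))@(x-o)) for o,d in rs]
def proj(c,X):
    K,D,o,Rm=c
    return cv2.projectPoints(np.array([Rm.T@(np.array(X)-o)]),np.zeros(3),np.zeros(3),K,D)[0][0,0]
HS={"ball":((5,12),200,170),"green":((55,80),120,60),"yellow":((24,32),150,150),"blue":((105,115),170,120)}
def blobs(im,n,amin=25):
    (a,b),s,v=HS[n]; h=cv2.cvtColor(im,cv2.COLOR_RGB2HSV)
    m=cv2.inRange(h,(a,s,v),(b,255,255))
    k,l,st,ce=cv2.connectedComponentsWithStats(m)
    return sorted([(int(st[i,4]),ce[i].round(1).tolist(),st[i,:4].tolist()) for i in range(1,k) if st[i,4]>=amin],reverse=True)[:4]
E
python3 - <<'E'
from h import *
a=cv2.imread("pics/scene0.png")[:,:,::-1].copy();b=cv2.imread("pics/top0.png")[:,:,::-1].copy()
for n in HS: print(n,"S",blobs(a,n),"T",blobs(b,n))
v=np.hstack([cv2.resize(a[150:350,180:480],(600,400),interpolation=2)]); 
cv2.imwrite("pics/c1.png",v[:,:,::-1])
t=cv2.resize(b[225:335,40:270],(800,383),interpolation=2); cv2.imwrite("pics/c2.png",t[:,:,::-1])
cv2.imwrite("pics/c3.png",cv2.resize(b[210:320,290:560],(800,326),interpolation=2)[:,:,::-1])
E
```

```text
ball S [] T []
green S [(296, [223.1, 310.4], [214, 301, 19, 19])] T [(319, [436.7, 251.4], [427, 242, 20, 20])]
yellow S [(39, [259.5, 285.1], [250, 278, 18, 12])] T [(296, [388.9, 263.1], [380, 254, 19, 19]), (124, [137.5, 255.9], [131, 252, 14, 9])]
blue S [(184, [291.1, 259.9], [283, 254, 17, 13])] T [(274, [335.6, 280.6], [327, 272, 18, 19])]
```

View pics/c1.png

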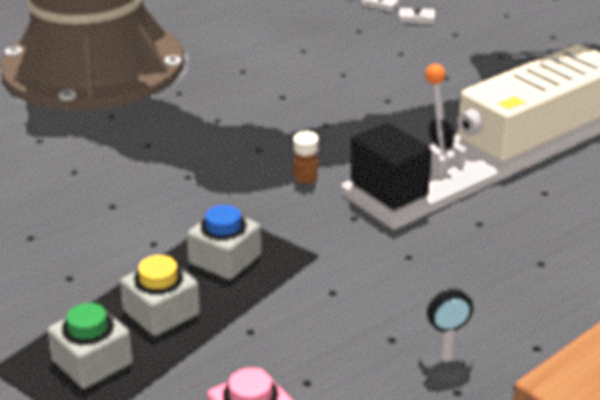

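View pics/c2.png

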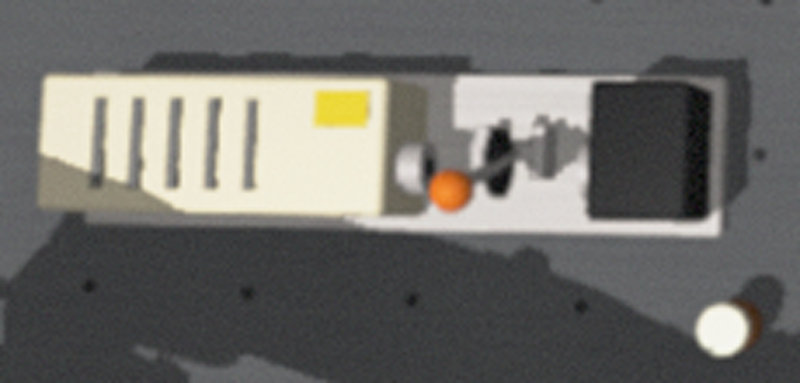

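View pics/c3.png

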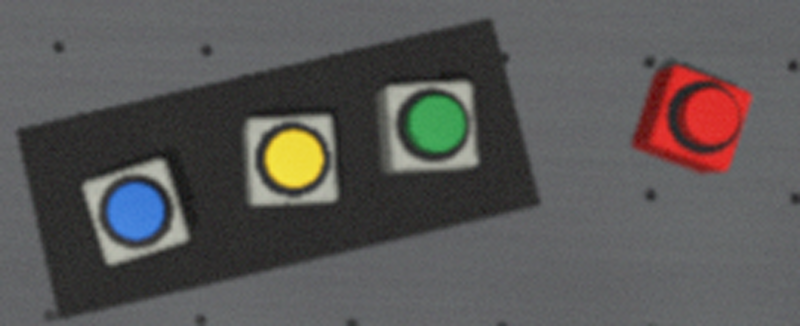

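Crop check: the green cap on its grey box on the black mat is the right one. The orange ball is at about (169.4,279.6) in top and (397.5,186.5) in scene.

```bash
sed -i 's/"ball":((5,12),200,170)/"ball":((5,15),170,150)/' h.py
python3 - <<'E'
from h import *
a=cv2.imread("pics/scene0.png")[:,:,::-1].copy();b=cv2.imread("pics/top0.png")[:,:,::-1].copy()
cs,ct=cam("scene"),cam("top")
print(blobs(a,"ball",15),blobs(b,"ball",15))
print("ball",tri([ray(cs,(397.8,186.8)),ray(ct,(169.4,279.6))]))
for n,z in [("green",.059),("yellow",.059),("blue",.059)]:
    u=blobs(a,n)[0][1]; v=blobs(b,n)[0][1]
    print(n,tri([ray(cs,u),ray(ct,v)]),plane(cs,u,z),plane(ct,v,z))
f=lambda x,y:(40+x*230/800,225+y*110/383)
for nm,p,z in [("headR top",(388,78),.078),("headR bot",(386,214),.078),("headL top",(45,76),.078),("headL bot",(40,206),.078),("boxL top",(594,83),.078),("boxL bot",(588,217),.078),("boxR top",(688,83),.078),("boxR bot",(686,218),.078),("plate R top",(727,78),.01),("plate R bot",(722,236),.01),("vial",(722,330),.055)]:
    print(nm,plane(ct,f(*p),z).round(4))
print("lens",plane(ct,(303,151),0.0),plane(cs,(404,334),0))
print("pinch",arm.pinch_z)
E
```

```text
[(47, [397.3, 187.1], [394, 184, 8, 7])] [(88, [168.7, 279.2], [164, 274, 11, 11])]
ball (array([0.47446733, 0.18456191, 0.12035832]), [np.float64(0.000244607814763492), np.float64(0.00024460781476348664)])
green (array([ 0.54233698, -0.29394024,  0.05032379]), [np.float64(0.00015833710168572805), np.float64(0.00015833710168583324)]) [ 0.55242494 -0.29815922  0.059     ] [ 0.54151128 -0.29224514  0.059     ]
yellow (array([ 0.51837584, -0.20362603,  0.05208582]), [np.float64(0.0009532637404618029), np.float64(0.0009532637404618101)]) [ 0.52714846 -0.20723848  0.059     ] [ 0.51749145 -0.20371015  0.059     ]
blue (array([ 0.48250387, -0.10603198,  0.05019431]), [np.float64(0.0002794898412340329), np.float64(0.0002794898412340326)]) [ 0.49326838 -0.11309501  0.059     ] [ 0.48250287 -0.10586931  0.059     ]
headR top [0.5333 0.2384 0.078 ]
headR bot [0.4608 0.2348 0.078 ]
headL top [0.529  0.4364 0.078 ]
headL bot [0.4578 0.4333 0.078 ]
boxL top [0.5337 0.1254 0.078 ]
boxL bot [0.463 0.125 0.078]
boxR top [0.535 0.075 0.078]
boxR bot [0.4642 0.0727 0.078 ]
plate R top [0.544 0.068 0.01 ]
plate R bot [0.4543 0.0669 0.01  ]
vial [0.4051 0.0558 0.055 ]
lens [ 0.74568228 -0.03168652  0.        ] [ 0.74400349 -0.03526295  0.        ]
pinch 0.0188
```

```bash
cat > go.py <<'E'
import sys
from h import *
s=arm.observe(); M=R.from_rotvec(s["ee_rot"]).as_matrix()
print("t",s["clock"],"p",s["position"].round(4),"F",s["force"].round(2),"w",round(s["width"],3)); print(M.round(4))
if len(sys.argv)>3:
    d=np.array([float(v) for v in sys.argv[1:4]])-s["position"]; print("world d",d.round(4),"tool shares",(M.T@d/.4).round(4))
E
python3 go.py 0.42 0.183 0.2
```

```text
t 0.1 p [0.28   0.5583 0.226 ] F [ 0.53 -0.12  0.28] w 1.001
[[-8.939e-01  4.483e-01 -5.000e-04]
 [ 4.483e-01  8.939e-01 -1.300e-03]
 [-2.000e-04 -1.400e-03 -1.000e+00]]
world d [ 0.14   -0.3753 -0.026 ] tool shares [-0.7334 -0.6816  0.0662]
```

Emit:
{"op": "apply_moves", "data": {"targets": [1,0,0,0,-0.103,1,0,0,0,-0.103,1,0,0,0,-0.103,1,0,0,0,0,1,0,0,0,0], "grip_force": 20}}

```text
clock: 0.72
position: [0.2802, 0.5586, 0.2265]
ee_rot: [0.026, -3.141, 0.001]
force: [0.1, 0.9, -0.1]
width: 0.506
```

```bash
python3 go.py 0.42 0.183 0.2
```

```text
t 0.725 p [0.2802 0.5586 0.2265] F [ 0.1   0.9  -0.08] w 0.506
[[-9.999e-01 -1.680e-02 -2.000e-04]
 [-1.680e-02  9.999e-01 -3.000e-04]
 [ 2.000e-04 -3.000e-04 -1.000e+00]]
world d [ 0.1398 -0.3756 -0.0265] tool shares [-0.3338 -0.9446  0.0665]
```

Emit:
{"op": "apply_moves", "data": {"targets": [1,-0.0335,-0.0945,0.006,0,1,-0.0335,-0.0945,0.006,0,1,-0.0335,-0.0945,0.006,0,1,-0.0335,-0.0945,0.006,0,1,-0.0335,-0.0945,0.006,0,1,-0.0335,-0.0945,0.006,0,1,-0.0335,-0.0945,0.006,0,1,-0.0335,-0.0945,0.006,0,1,-0.0335,-0.0945,0.006,0,1,-0.033,-0.0945,0.006,0,1,0,0,0,0,1,0,0,0,0,1,0,0,0,0,1,0,0,0,0]}}

```text
clock: 2.48
position: [0.4214, 0.1844, 0.2027]
ee_rot: [0.034, -3.141, -0.0]
force: [0.5, -0.8, 0.2]
width: 0.007
```

```bash
python3 go.py 0.425 0.183 0.095
python3 - <<'E'
from h import *
for n in ["wrist","scene"]:
    im=eyes.get_image(n); cv2.imwrite(f"pics/{n}1.png",im[:,:,::-1])
s=arm.observe(); c=cam("wrist",s); b=blobs(cv2.imread("pics/wrist1.png")[:,:,::-1].copy(),"ball"); print(b)
if b: print(plane(c,b[0][1],.12))
E
```

```text
t 2.475 p [0.4214 0.1844 0.2027] F [ 0.5  -0.84  0.24] w 0.007
[[-9.998e-01 -2.180e-02 -1.000e-04]
 [-2.180e-02  9.998e-01  2.000e-04]
 [ 1.000e-04  2.000e-04 -1.000e+00]]
world d [ 0.0036 -0.0014 -0.1077] tool shares [-0.009  -0.0038  0.2693]
[(32, [316.4, 316.5], [316, 307, 2, 20])]
[0.47544934 0.18643388 0.12      ]
```

View pics/wrist1.png

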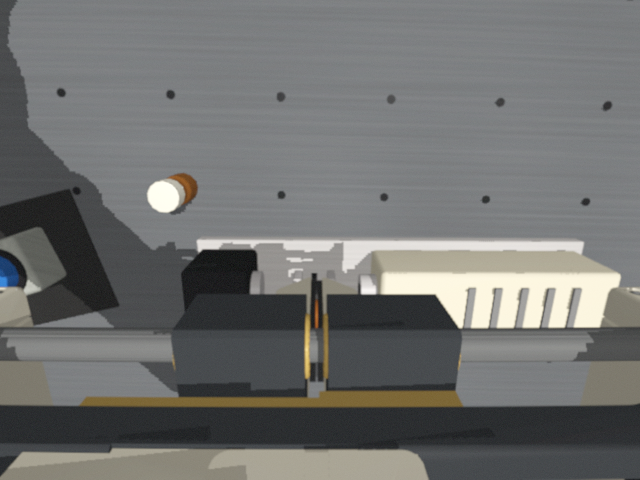

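View pics/scene1.png

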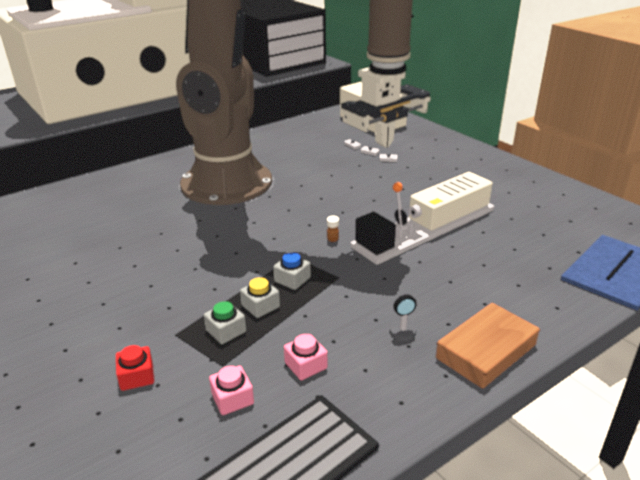

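The wrist view shows the ball at (316,317), straight ahead of the shut tips, with clear floor below the tips. The scene view shows the flag untouched at (398,187). Descending behind the ball.

Emit:
{"op": "apply_moves", "data": {"targets": [1,0,0,0.07,0,1,0,0,0.07,0,1,0,0,0.07,0,1,0,-0.003,0.055,0,1,0,0,0,0,1,0,0,0,0,1,0,0,0,0]}}

```text
clock: 3.45
position: [0.4224, 0.1827, 0.0977]
ee_rot: [-0.032, 3.14, 0.001]
force: [-0.6, 0.3, 0.3]
width: 0.007
```

```bash
python3 go.py 0.545 0.183 0.095
python3 - <<'E'
from h import *
im=eyes.get_image("scene"); cv2.imwrite("pics/s2.png",cv2.resize(im[80:300,280:520],(720,660)[:2] if 0 else (640,587),interpolation=2)[:,:,::-1])
E
```

```text
t 3.45 p [0.4224 0.1827 0.0977] F [-0.59  0.31  0.32] w 0.007
[[-9.998e-01 -2.050e-02  1.600e-03]
 [-2.050e-02  9.998e-01  1.000e-03]
 [-1.600e-03  9.000e-04 -1.000e+00]]
world d [ 0.1226  0.0003 -0.0027] tool shares [-0.3065 -0.0057  0.0072]
```

View pics/s2.png

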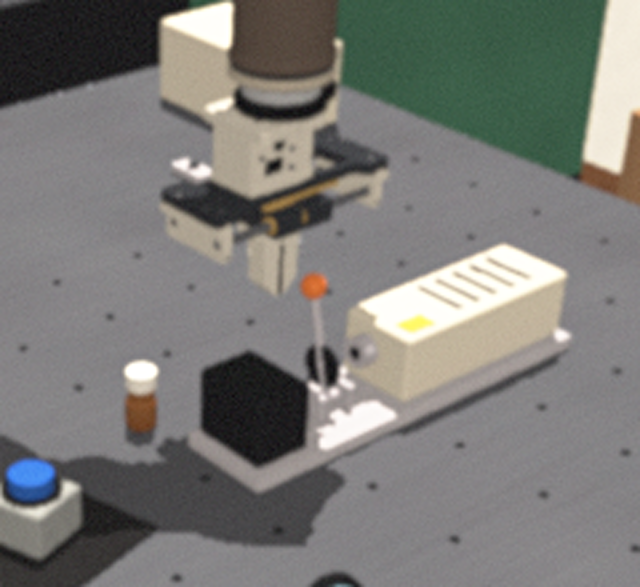

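Tips are behind the ball (scene crop: ball (314,286), tip (278,285)). Pushing slowly in world +x.

Emit:
{"op": "apply_moves", "data": {"targets": [1,-0.02,0,0,0,1,-0.02,0,0,0,1,-0.02,0,0,0,1,-0.02,0,0,0,1,-0.02,0,0,0,1,-0.02,0,0,0,1,-0.02,0,0,0,1,-0.02,0,0,0,1,-0.02,0,0,0,1,-0.02,0,0,0,1,-0.02,0,0,0,1,-0.02,0,0,0,1,-0.02,0,0,0,1,0,0,0,0,1,0,0,0,0]}}

```text
clock: 5.38
position: [0.5257, 0.1845, 0.0968]
ee_rot: [-0.032, 3.141, 0.0]
force: [0.6, 0.6, -0.1]
width: 0.008
```

```bash
cat > look.py <<'E'
import sys
from h import *
s=arm.observe();a=eyes.get_image("scene");b=eyes.get_image("top")
print("F",s["force"].round(2),s["position"].round(4))
u=blobs(a,"ball",8);v=blobs(b,"ball",8);print(u,v)
if u and v: print(tri([ray(cam("scene"),u[0][1]),ray(cam("top"),v[0][1])]))
cv2.imwrite(f"pics/{sys.argv[1]}.png",np.vstack([cv2.resize(a[80:300,280:520],(400,366),interpolation=2),cv2.resize(b[200:320,110:310],(400,230),interpolation=2)])[:,:,::-1])
E
python3 look.py p3
```

```text
F [ 0.6   0.56 -0.15] [0.5257 0.1845 0.0968]
[(48, [421.5, 205.1], [418, 202, 8, 7])] []
```

View pics/p3.png

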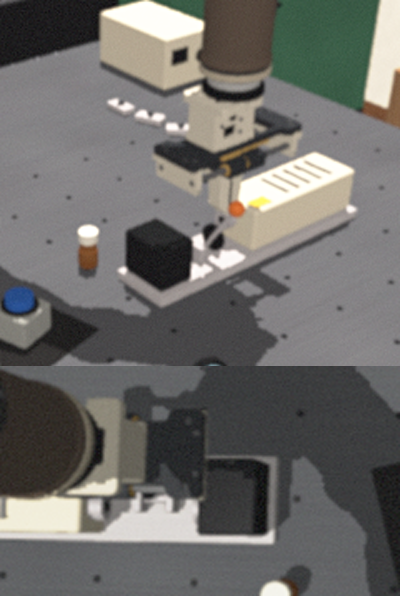

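The flag follows: the ball is now at (421.5,205.1) in scene, leaning to +x. Next, estimate its angle from the scene ray cut by the flag's plane, y≈0.185.

```bash
cat > ang.py <<'E'
from h import *
c=cam("scene"); b=blobs(eyes.get_image("scene"),"ball",8); print(b)
for y in (.182,.1845,.187):
    o,d=ray(c,b[0][1]); p=o+d*(y-o[1])/d[1]
    for px in (.503,.508): print(y,px,p.round(4),"lean",np.arctan2(p[0]-px,p[2]-.025).round(3),"len",np.hypot(p[0]-px,p[2]-.025).round(4))
for L in (.6,.75):
  print("pred stop",L,proj(c,[.508+.1*np.sin(L),.1845,.025+.1*np.cos(L)]),proj(c,[.503+.1*np.sin(L),.1845,.025+.1*np.cos(L)]))
E
python3 ang.py
```

```text
[(48, [421.4, 205.2], [418, 202, 8, 7])]
0.182 0.503 [0.5524 0.182  0.1095] lean 0.529 len 0.0979
0.182 0.508 [0.5524 0.182  0.1095] lean 0.483 len 0.0955
0.1845 0.503 [0.55   0.1845 0.1076] lean 0.517 len 0.0951
0.1845 0.508 [0.55   0.1845 0.1076] lean 0.47 len 0.0927
0.187 0.503 [0.5476 0.187  0.1057] lean 0.505 len 0.0922
0.187 0.508 [0.5476 0.187  0.1057] lean 0.456 len 0.0899
pred stop 0.6 [426.22825034 207.90234704] [424.5483056  206.97787842]
pred stop 0.75 [429.81286255 213.95565028] [428.11889495 213.01233673]
```

Emit:
{"op": "apply_moves", "data": {"targets": [1,-0.006,0,0,0,1,-0.006,0,0,0,1,-0.006,0,0,0,1,-0.006,0,0,0,1,-0.006,0,0,0,1,-0.006,0,0,0,1,0,0,0,0,1,0,0,0,0]}}

```text
clock: 6.52
position: [0.5403, 0.1848, 0.0968]
ee_rot: [-0.032, 3.141, 0.0]
force: [-0.5, -0.1, -0.5]
width: 0.006
```

```bash
python3 ang.py; python3 go.py
```

```text
[(51, [425.5, 211.2], [422, 208, 8, 8])]
0.182 0.503 [0.5656 0.182  0.1009] lean 0.69 len 0.0984
0.182 0.508 [0.5656 0.182  0.1009] lean 0.649 len 0.0953
0.1845 0.503 [0.5633 0.1845 0.099 ] lean 0.684 len 0.0954
0.1845 0.508 [0.5633 0.1845 0.099 ] lean 0.642 len 0.0924
0.187 0.503 [0.5609 0.187  0.0971] lean 0.677 len 0.0925
0.187 0.508 [0.5609 0.187  0.0971] lean 0.634 len 0.0894
pred stop 0.6 [426.22825034 207.90234704] [424.5483056  206.97787842]
pred stop 0.75 [429.81286255 213.95565028] [428.11889495 213.01233673]
t 6.575 p [0.5403 0.1848 0.0969] F [-1.26 -0.52  0.32] w 0.009
[[-9.998e-01 -2.040e-02  5.000e-04]
 [-2.040e-02  9.998e-01  2.000e-04]
 [-5.000e-04  2.000e-04 -1.000e+00]]
```

Emit:
{"op": "apply_moves", "data": {"targets": [1,-0.005,0,0,0,1,-0.005,0,0,0,1,0,0,0,0]}}

```text
clock: 6.95
position: [0.5435, 0.1848, 0.0965]
ee_rot: [0.032, -3.14, 0.0]
force: [-3.4, 0.3, -0.9]
width: 0.001
```

```bash
python3 ang.py | sed -n '1p;4p'; python3 go.py | head -1
```

```text
[(54, [426.4, 212.5], [423, 209, 8, 8])]
0.1845 0.503 [0.5662 0.1845 0.0971] lean 0.719 len 0.0959
t 7.0 p [0.5435 0.1848 0.0965] F [-3.83  0.47 -0.98] w 0.005
```

Emit:
{"op": "apply_moves", "data": {"targets": [1,-0.004,0,0,0,1,0,0,0,0,1,0,0,0,0]}}

```text
clock: 7.38
position: [0.5439, 0.1848, 0.0963]
ee_rot: [0.033, -3.138, 0.001]
force: [-9.0, 0.1, 2.0]
width: 0.005
```

```bash
python3 ang.py | sed -n '1p;4p'; python3 go.py | head -1
```

```text
[(53, [426.4, 212.5], [423, 209, 8, 8])]
0.1845 0.503 [0.5662 0.1845 0.0971] lean 0.719 len 0.0959
t 7.425 p [0.5439 0.1848 0.0963] F [-7.64 -0.46  1.62] w 0.001
```

The hard stop is reached: force rose to 9 N while the ball stayed at (426.4,212.5). Backing off, then rising.

Emit:
{"op": "apply_moves", "data": {"targets": [1,0.02,0,0,0,1,0.03,0,0,0,1,0.04,0,0,0,1,0.04,0,0,0,1,0,0,-0.05,0,1,0,0,-0.1,0,1,0,0,-0.1,0,1,0,0,0,0,1,0,0,0,0]}}

```text
clock: 8.55
position: [0.4929, 0.1837, 0.1963]
ee_rot: [0.033, -3.141, -0.0]
force: [-0.1, 0.2, 0.6]
width: 0.013
```

```bash
python3 ang.py | sed -n '1p;4p'; python3 go.py .5415 -.293 .16
```

```text
[(52, [426.5, 212.5], [423, 209, 8, 8])]
0.1845 0.503 [0.5665 0.1845 0.0973] lean 0.721 len 0.0962
t 8.6 p [0.4927 0.1836 0.1958] F [ 0.   -0.43 -0.7 ] w 0.003
[[-9.998e-01 -2.070e-02 -1.300e-03]
 [-2.070e-02  9.998e-01 -5.000e-04]
 [ 1.300e-03 -5.000e-04 -1.000e+00]]
world d [ 0.0488 -0.4766 -0.0358] tool shares [-0.0975 -1.1937  0.0901]
```

Emit:
{"op": "apply_moves", "data": {"targets": [1,-0.0187,-0.092,0,0,1,-0.0187,-0.092,0,0,1,-0.0187,-0.092,0,0,1,-0.0187,-0.092,0,0,1,-0.0187,-0.092,0,0,1,-0.0187,-0.092,0,0,1,-0.0187,-0.092,0,0,1,-0.0187,-0.092,0,0,1,-0.0187,-0.092,0,0,1,-0.0187,-0.092,0,0,1,-0.0187,-0.092,0,0,1,-0.0187,-0.092,0,0,1,-0.0187,-0.092,0,0,1,0,0,0,0,1,0,0,0,0,1,0,0,0,0,1,0,0,0,0]}}

```text
clock: 10.72
position: [0.6009, -0.2913, 0.1967]
ee_rot: [-0.034, 3.141, 0.001]
force: [-0.4, -0.2, 0.1]
width: 0.005
```

```bash
python3 - <<'E'
from h import *
s=arm.observe(); im=eyes.get_image("wrist"); cv2.imwrite("pics/w4.png",im[:,:,::-1])
t=eyes.get_image("top"); cv2.imwrite("pics/t4.png",t[:,:,::-1])
c=cam("wrist",s)
for n in ("green","yellow","blue"):
    b=blobs(im,n); print(n,b, [plane(c,x[1],.059).round(4) for x in b[:1]])
print(blobs(t,"ball",10))
b=blobs(t,"ball",10)
if b: print("ball top-plane .098",plane(cam("top"),b[0][1],.098), "tri", tri([ray(cam("scene"),(426.5,212.5)),ray(cam("top"),b[0][1])]))
E
python3 go.py .5415 -.293 .09
```

```text
green [(1717, [315.0, 146.4], [292, 123, 47, 48])] [array([ 0.5394, -0.2923,  0.059 ])]
yellow [(307, [418.8, 120.3], [407, 93, 49, 49])] [array([ 0.5185, -0.2144,  0.059 ])]
blue [(465, [548.3, 76.4], [539, 48, 35, 49])] [array([ 0.4851, -0.1218,  0.059 ])]
[(89, [175.8, 229.0], [171, 224, 11, 11])]
ball top-plane .098 [0.56652775 0.1865812  0.098     ] tri (array([0.56611727, 0.18614393, 0.0968873 ]), [np.float64(0.0009456540423818337), np.float64(0.0009456540423816976)])
t 10.825 p [ 0.6009 -0.2918  0.1969] F [0.25 0.54 1.03] w 0.007
[[-9.998e-01 -2.140e-02  2.000e-04]
 [-2.140e-02  9.998e-01  2.000e-04]
 [-2.000e-04  2.000e-04 -1.000e+00]]
world d [-0.0594 -0.0012 -0.1069] tool shares [1.485e-01 2.000e-04 2.671e-01]
```

View pics/w4.png

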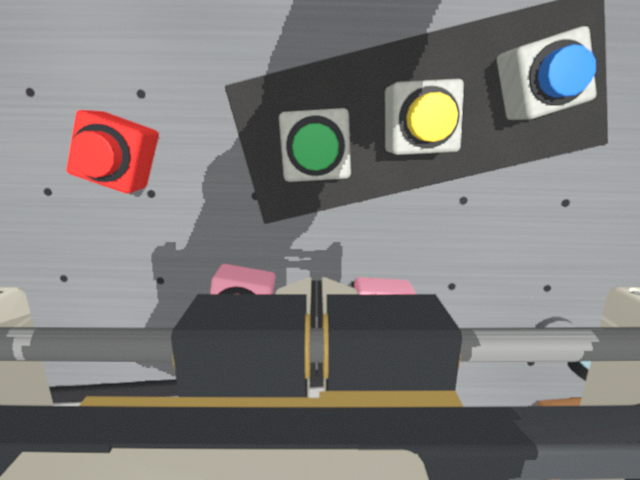

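View pics/t4.png

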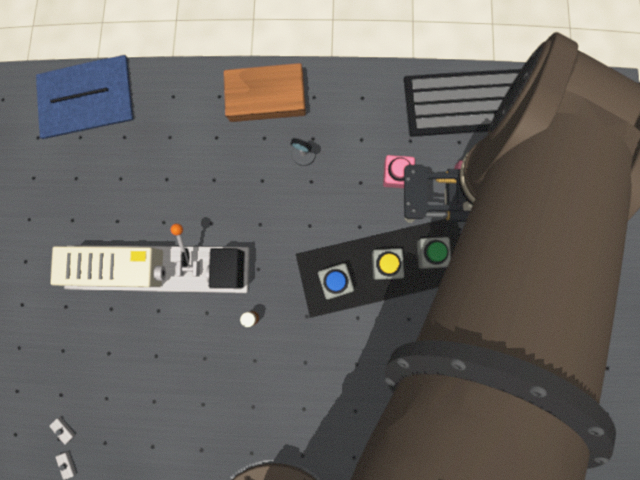

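Flag open: the ball triangulates to (0.566,0.186,0.097), which matches the stop. The wrist view shows the green cap at (315,146), giving (0.540,−0.292), in agreement with the top camera's (0.5415,−0.292). Now moving above it.

Emit:
{"op": "apply_moves", "data": {"targets": [1,0.05,0,0,0,1,0.05,0,0,0,1,0.05,0,0,0,1,0,0,0.06,0,1,0,0,0.08,0,1,0,0,0.08,0,1,0,0,0.06,0,1,0,0,0.03,0,1,0,0,0,0,1,0,0,0,0,1,0,0,0,0]}}

```text
clock: 12.2
position: [0.5414, -0.294, 0.0738]
ee_rot: [-0.032, 3.14, -0.001]
force: [0.6, 0.2, -0.3]
width: 0.002
```

```bash
python3 go.py .541 -.292 .051
python3 - <<'E'
from h import *
im=eyes.get_image("scene"); cv2.imwrite("pics/s5.png",cv2.resize(im[180:380,120:360],(720,600),interpolation=2)[:,:,::-1])
E
```

```text
t 12.2 p [ 0.5414 -0.294   0.0738] F [ 0.6   0.22 -0.26] w 0.002
[[-9.998e-01 -2.050e-02  1.600e-03]
 [-2.050e-02  9.998e-01 -6.000e-04]
 [-1.600e-03 -6.000e-04 -1.000e+00]]
world d [-0.0004  0.002  -0.0228] tool shares [0.0009 0.0051 0.0569]
```

View pics/s5.png

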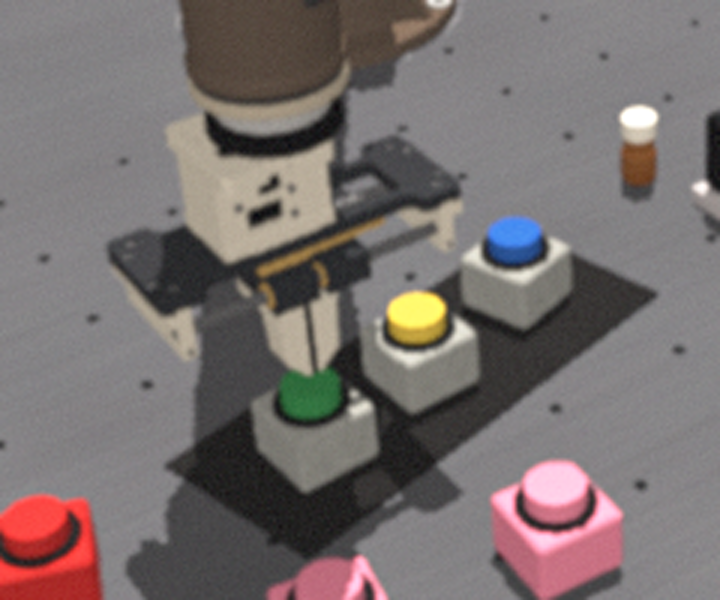

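Tip is centred over the green cap (scene crop (312,370)), clear of yellow. Approaching to contact.

Emit:
{"op": "apply_moves", "data": {"targets": [1,0,0.004,0.012,0,1,0,0,0.012,0,1,0,0,0.008,0,1,0,0,0.005,0,1,0,0,0.004,0,1,0,0,0,0,1,0,0,0,0]}}

```text
clock: 13.12
position: [0.5406, -0.2921, 0.0564]
ee_rot: [0.032, -3.141, -0.0]
force: [-0.7, 0.6, 1.9]
width: 0.005
```

```bash
python3 go.py .541 -.292 .051
```

```text
t 13.125 p [ 0.5406 -0.2921  0.0564] F [-0.7   0.57  1.91] w 0.005
[[-9.998e-01 -2.050e-02 -1.000e-04]
 [-2.050e-02  9.998e-01  1.000e-04]
 [ 1.000e-04  1.000e-04 -1.000e+00]]
world d [ 0.0004  0.0001 -0.0054] tool shares [-0.001   0.0002  0.0135]
```

Emit:
{"op": "apply_moves", "data": {"targets": [1,0,0,0.005,0,1,0,0,0.005,0,1,0,0,0.005,0,1,0,0,0,0,1,0,0,0,0]}}

```text
clock: 13.75
position: [0.5408, -0.2922, 0.0504]
ee_rot: [-0.032, 3.141, -0.0]
force: [-0.8, 0.7, 4.6]
width: 0.008
```

```bash
python3 go.py .541 -.292 .051
```

```text
t 13.75 p [ 0.5408 -0.2922  0.0504] F [-0.79  0.66  4.64] w 0.008
[[-9.998e-01 -2.050e-02  1.000e-04]
 [-2.050e-02  9.998e-01 -0.000e+00]
 [-1.000e-04 -0.000e+00 -1.000e+00]]
world d [0.0002 0.0002 0.0006] tool shares [-0.0005  0.0005 -0.0015]
```

Pressed about 8.6 mm at 4.6 N. Brief hold, then release.

Emit:
{"op": "apply_moves", "data": {"targets": [1,0,0,0,0,1,0,0,0,0,1,0,0,-0.015,0,1,0,0,-0.025,0,1,0,0,-0.05,0,1,0,0,-0.1,0,1,0,0,-0.1,0,1,0,0,-0.1,0,1,-0.08,0,0,0,1,-0.1,0,0,0,1,0,0,0,0,1,0,0,0,0,1,0,0,0,0]}}

```text
clock: 15.38
position: [0.6116, -0.2912, 0.2066]
ee_rot: [0.03, -3.141, 0.0]
force: [-0.0, -0.5, -0.3]
width: 0.007
```

```bash
python3 go.py
python3 - <<'E'
from h import *
s=arm.observe(); w=eyes.get_image("wrist");a=eyes.get_image("scene");t=eyes.get_image("top")
cv2.imwrite("pics/s6.png",a[:,:,::-1]);cv2.imwrite("pics/w6.png",w[:,:,::-1])
for n in ("green","yellow","blue","ball"): print(n,blobs(a,n,15)[:1],blobs(t,n,15)[:1],[plane(cam("wrist",s),x[1],.059).round(4) for x in blobs(w,n)[:1]])
E
```

```text
t 15.375 p [ 0.6116 -0.2912  0.2066] F [-0.04 -0.47 -0.29] w 0.007
[[-9.998e-01 -1.940e-02 -5.000e-04]
 [-1.940e-02  9.998e-01 -2.000e-04]
 [ 5.000e-04 -2.000e-04 -1.000e+00]]
green [(302, [223.1, 310.5], [213, 302, 21, 18])] [(295, [436.7, 251.3], [427, 242, 20, 19])] [array([ 0.5395, -0.2923,  0.059 ])]
yellow [(42, [259.0, 284.4], [251, 278, 17, 11])] [(282, [388.5, 262.9], [379, 254, 20, 19])] [array([ 0.5164, -0.2145,  0.059 ])]
blue [(187, [291.1, 259.9], [283, 253, 17, 14])] [(274, [335.5, 280.7], [327, 272, 18, 19])] [array([ 0.4863, -0.1212,  0.059 ])]
ball [(46, [426.5, 212.9], [423, 210, 8, 7])] [(89, [175.8, 229.0], [171, 224, 11, 11])] []
```

View pics/s6.png

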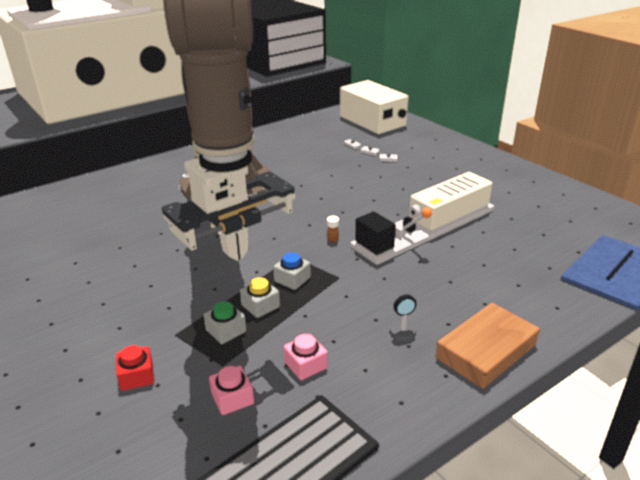

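All caps are back at their starting pixels (green (223,310.5) in scene), the flag is open with its ball at (426.5,212.9), and the arm is clear. Handing in.

```bash
python3 -c "
from cell import arm
print(arm.sign_off())"
```

```text
the job is handed in; nothing more can be done
None
```

The flag is open, the green button has been pressed and released, and the job is handed in; sign-off reports no verdict.

- **Flag:** I pushed it with the shut fingertips to its open stop. The force rose to about 9 N while the ball stopped moving. After I backed off, the ball triangulated to (0.566, 0.186, 0.097) m, which matches the stop.
- **Green button:** I pressed it about 8.6 mm down at 4.6 N for roughly half a second, then let it go and withdrew to z = 0.21 m.
- **Last checks:** In the scene and top views, the green, yellow and blue caps were within 1 px of where they started. The ball had not moved from the stop, and the force reading was near zero. The vial and lens looked unmoved by eye in the last picture; I did not measure them again.
- **Disagreements:**
  - The scene camera's cap positions came out about 10 mm from the top camera's, because its mask also takes in the sides of the caps. I used the top and wrist values, which agreed to about 2 mm for green.
  - At the start the ball measured about 10 mm further towards +x than the stated 0.35 rad lean would give. The end position fitted.

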